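# Set the overhang of a blank on the work block

## Robot

A 6-joint arm with a two-finger parallel gripper is mounted at the origin on the work surface. World frame = base frame: x ahead of the robot, y to its left, z up, the work surface at z = 0. Lengths are in mm, angles in rad, forces in N, time in s.
With the tool pointing down it reaches from about 350 to 775 mm from the base axis. Payload 5.5 kg.
Tool frame: the origin (TCP) lies where the fingers leave the gripper's body, on its centre line; the fingertips stand 73 mm ahead of it and the grasp point (between the pads) lies 54 mm ahead of it (r.nose_length is the distance from the TCP to the fingertips, in mm); z points along the fingers, x is the direction in which the jaws open and shut, and the axes are right-handed (so a half turn about z gives the same grasp; the last joint's range is limited). The gripper opens to 85 mm and grips with 20 to 120 N. Pads are 22 mm wide; open, the fingers measure 114 mm over their backs; the gripper's body (76 mm by 85 mm) begins 54 mm behind the grasp point. The pads swing forward as they close: fully open they stand 13 mm farther back than shut.
Start: joints at [-1.358, 0.313, 0.046, 1.304, 0, 1.431], TCP at [198.674, -539.623, 303.923] pointing down, gripper open.
Joint ranges: [-2.76, 2.76], [-0.86, 1.69], [-1.03, 1.26], [-2.2, 2.34], [-1.47, 1.5], [-3.14, 3.14]. Speed limits (rad/s): [2.57, 2.57, 3.14, 3.14, 3.14, 3.14].

## Interface

Orientations are given as a 3x3 rotation matrix whose columns are the frame's x, y, z axes.
In Python, from workcell import r gives the robot as it stands. The module is installed in compiled form; this text tells all that it offers.
- The arm moves only by the tool move_arm, never from a script. Its argument "plan" is a list that holds one entry, the list of rows, each a list of 5 numbers: the finger opening in m, from 0 to 0.0854, then the shift along the tool's x, y, z in m, then the turn about the tool's z in rad. A call has exactly 10 rows; each row is the pose to reach, as a shift and turn from the pose commanded when the call began, along the tool's axes at that moment; what a row does not reach only later rows make up. A row lasts 1/8 s, in which the tool goes at most 62.5 mm and 10.7 degrees, less where a joint would pass 70% of its speed; a pose out of reach is approached as far as the arm can. A call with a gripper value outside its range is refused whole. The fingers move at their own pace and stop on an object; the grip force is fixed at half the most. Time passes only in rows, so rows that repeat a pose let the fingers close, or fill a call up. It gives the time, the measured TCP pose, the force and the opening at its end, in the units of the state.
- r.sense(): the state, without advancing time (a new reading comes with each control period).
- r.capture(name): name is "side" or "top" or "wrist"; returns a dict with "color" (384x512x3 uint8, red, green, blue), "z_map" (384x512 float32, mm along the optical axis (not along the pixel's ray), 0 where there is no reading), "camera_matrix" (3x3 intrinsics, pixels), "extrinsics" (4x4, takes a point from camera to world coordinates). Camera axes: x right, y up, looking along -z (the intrinsics and any distortion apply to the point x, -y, -z); pixel columns grow to the right and rows downward; lengths in mm; the calibration is good to about 2 mm. A picture is of the moment at which its call begins.
- r.hand_in(): hands the job in, once; it reports no verdict.
The state is a dict: "time": time; "qpos": joint angles; "dq": joint speeds; "effort": joint torques, N m; "eef_pos": TCP position; "tcp_rot": TCP orientation; "wrist_force": force on the tool from outside, world axes, zero at the start; "ft_torque": the same for the moment, N m; "gripper_width": finger opening in mm.
Only numpy, scipy, OpenCV 4.12 (cv2) and the standard library are available. Lean on these libraries where they do the work, as an engineer would, in place of code of your own. Each camera call takes 0.05 s, during which the arm holds its last target. There are 200 camera calls.

## Task

Get the flat aluminium blank ready for trimming: with the fingertips, push it across the top of the steel work block until its long edge rests against both screw heads and its end sticks out 30 mm past the block's left-hand edge (the edge nearest the pair of screw heads). Keep the blank flat on the block all the time, never lifting or tipping it, leave everything else where it stands, and finish with the hand clear.

Things in the scene. Friction and masses are not known exactly. Their poses are not given: they have to be found in the camera images.
- fixture: Dark steel work block fixed to the bench, 190 (x) x 280 (y) x 40 (z) mm, top face at 40 mm. Origin: centre of its underside, on the bench. Its x points roughly away from the robot, its y to the robot's left; it stands elsewhere and is turned up to 20 degrees each time. Two steel cap screw heads stand on its top near the far (+x) side.
- block_edge (a point): Middle of the block's left-hand (+y) top edge, at (0, 140, 40) mm in the block's frame; axes as the block's, so y measures the overhang past this edge.
- stop_near (a point): Top centre of the screw head farther from the left-hand edge: a round steel head 16 mm in diameter, 10 mm high, fixed on the block's top; its centre is at (65, 0) mm in the block's frame.
- stop_far (a point): Top centre of the other, equal screw head, nearer the left-hand edge, at (65, 105) mm in the block's frame. The near (-x) sides of both heads lie at x = 57 mm in the block's frame.
- plate: The blank: loose flat aluminium plate, 90 (x) x 200 (y) x 6 (z) mm, 0.23 to 0.38 kg, lying on the block, 20 to 44 mm short of the screw heads and turned up to 9 degrees. Origin: centre of its underside; x across, y along its length. It slides with metal friction (1 to 3 N) and stays where left. Against both heads its centre is at x = 12 mm in the block's frame. Hole marks at its -y end are only drawn.
- plate_end (a point): Middle of the blank's left-hand (+y) end, on its underside: 100 mm along +y from the blank's origin. This end is to stick out past the block's left-hand edge; at first it lies inside that edge.
- gauge: Bystander: small stepped brass pin, 18 mm diameter, 26 mm high, standing on the block's top in its far right corner. Origin at its foot.
- thumbnut: Bystander: steel thumb nut, 22 mm diameter, 15 mm high, on the block's top, along its far side to the right of the screw heads. Origin at its foot.
- drillchuck: Bystander: steel drill chuck, 42 mm diameter, 60 mm high, standing on the bench off the block's left-hand end. Origin at its foot.
- roundstock: Bystander: upright wooden round, 36 mm diameter, 65 mm high, standing on the bench off the block's right-hand end. Origin at its foot.
- screwdriver: Bystander: screwdriver lying on the bench to the left.
- wrench: Bystander: steel wrench lying on the bench to the right.
- oil: Bystander: white oil bottle, 50 mm diameter, 120 mm high, standing on the bench to the right. Origin at its foot.
Mind the look-alikes: they are no part of the job. Several things have the shape of the plate; the one meant has the colours described above.

How it is judged (in metres and radians):
At the end, for the whole second after the job is handed in: The blank lies flat and at rest on the block, its left-hand end 30 mm past the left-hand edge (25 to 35 mm), its long edge against both screw heads (centre within 3.5 mm of touching, turned less than 0.05 rad) (y of plate_end in the frame of block_edge between 0.025 and 0.035 m and x of plate in the frame of fixture between 0.0085 and 0.0155 m and angle between the x axis of plate and the x axis of fixture, either way round below 0.05 rad and angle between plate's own z axis and vertical below 0.03 rad and z of plate in the frame of fixture between 0.037 and 0.043 m and linear speed of plate below 0.01 m/s).
It fails at once if the blank is lifted off the block or tipped (z of plate in the frame of fixture above 0.05 m or angle between plate's own z axis and vertical above 0.15 rad).
It fails at once if the blank falls from the block (z of plate in the frame of fixture below 0.03 m).
It fails at once if a bystander is moved by more than 20 mm (distance of any of gauge, thumbnut, drillchuck, roundstock, screwdriver, wrench, oil from where it was at the start of the episode above 0.02 m).
It also fails if it takes over 58 s, if anything falls off the work surface, if the arm or the gripper's body presses on something with over 40 N, if the wrist force passes 120 N, or if a joint passes its speed limit or range.

## Working session

There is one attempt and no reset: what is moved stays moved. The work goes in short steps, Python scripts to look and compute and a tool call to move; the robot and the scene stay as the last step left them, time stands still between calls to the robot, and variables do not carry over. Pictures are saved under pics/ and viewed, about 8 in all and at most 12, crops included, and the job is handed in when it is done.

Besides the shell and the picture viewer there is one more tool, called in YAML: its name, and indented under it one key for each argument. move_arm: Moves the arm, as the interface text tells. Its arguments: {"type":"object","properties":{"plan":{"type":"array","items":{"type":"array","items":{"type":"array","items":{"type":"number"}}}}},"required":["plan"]}

```bash
mkdir -p pics
cat > h.py <<'E'
import numpy as np, cv2
from workcell import r
def world(c, uv=None):
    K=c["camera_matrix"];E=c["extrinsics"];z=c["z_map"].astype(float)
    v,u=np.mgrid[:z.shape[0],:z.shape[1]]
    P=np.stack([(u-K[0,2])/K[0,0]*z,-(v-K[1,2])/K[1,1]*z,-z],-1)
    W=P@E[:3,:3].T+E[:3,3]; W[z==0]=np.nan
    return W
def save(c,n): cv2.imwrite(f"pics/{n}.png",c["color"][:,:,::-1])
E
python3 - <<'E'
from h import *
c=r.capture("top");save(c,"top0")
np.savez("top0.npz",**c)
d=r.capture("side")
np.savez("side0.npz",**d)
cv2.imwrite("pics/both.png",cv2.resize(c["color"][:,:,::-1],(800,600)))
print(r.sense(), r.nose_length, c["camera_matrix"],c["extrinsics"])
E
```

```text
{'time': 0.1, 'qpos': array([-1.35758762e+00,  3.13954438e-01,  4.51195485e-02,  1.30362109e+00,
       -2.44143637e-05,  1.43121339e+00]), 'dq': array([-2.58216118e-04, -1.15694877e-03,  3.69080312e-03,  9.85248388e-05,
       -1.37035059e-03, -1.06097349e-03]), 'effort': array([ 2.58110711e-03, -4.81725848e+01,  2.99244082e+01,  1.28632021e-02,
       -1.05992426e-04,  1.52001138e-05]), 'eef_pos': array([ 198.59719569, -539.26045101,  303.09240128]), 'tcp_rot': array([[ 3.45518576e-01, -9.38411835e-01, -3.75038515e-04],
       [-9.38410465e-01, -3.45518718e-01,  1.61690425e-03],
       [-1.64690491e-03, -2.06730386e-04, -9.99998622e-01]]), 'wrist_force': array([ 0.19289526, -0.78107899, -0.27387617]), 'ft_torque': array([0.01630306, 0.0144929 , 0.01993579]), 'gripper_width': 84.96725412112448} 72.6 [[425.66548757   0.         259.68284495]
 [  0.         425.66548757 185.25532585]
 [  0.           0.           1.        ]] [[-2.03968687e-04  9.89329659e-01 -1.45694147e-01  3.42633566e+02]
 [-9.99837805e-01  2.42203999e-03  1.78465069e-02  1.21889980e+01]
 [ 1.80089556e-02  1.45674156e-01  9.89168700e-01  1.09353785e+03]
 [ 0.00000000e+00  0.00000000e+00  0.00000000e+00  1.00000000e+00]]
```

View pics/both.png

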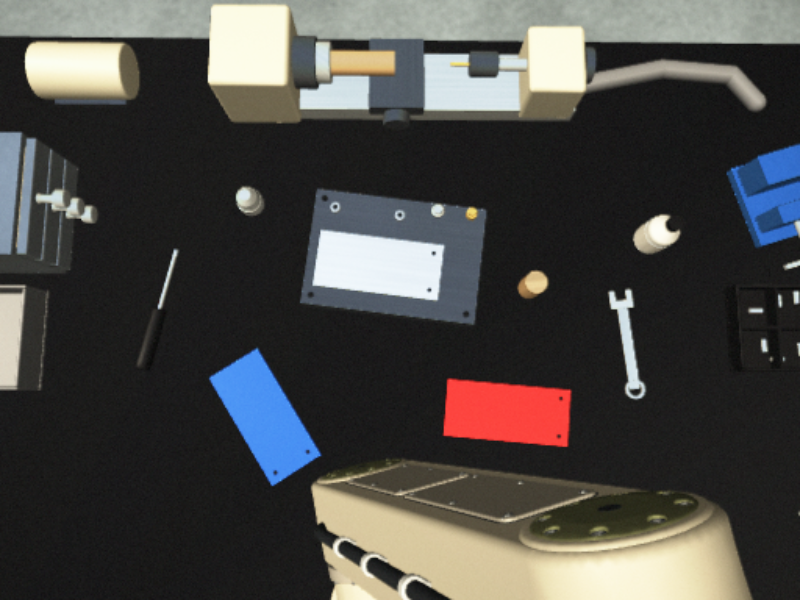

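The picture shows the block at (395,255) with two screw heads at (335,207) and (400,215). There are three plate shapes: silver on the block (380,265), blue at (265,417) and red at (507,412), both on the bench. The silver one fits, being aluminium and lying on the block. Next I'll measure it and confirm with a crop.

```bash
cat >> h.py <<'E'
def rect(W,m,z=None):
    """min-area rect of the masked world points, cleaned; returns centre, (short,long), angle of short axis (near +x)"""
    m=cv2.morphologyEx(m.astype(np.uint8),cv2.MORPH_OPEN,np.ones((3,3)))
    n,l,s,_=cv2.connectedComponentsWithStats(m)
    k=1+np.argmax(s[1:,4]); P=W[l==k]
    c,(a,b),t=cv2.minAreaRect(P[:,:2].astype(np.float32))
    t=np.radians(t); t=t if a<b else t+np.pi/2
    t=(t+np.pi/2)%np.pi-np.pi/2
    return np.array(c),(min(a,b),max(a,b)),t,np.median(P[:,2])
def measure(c):
    W=world(c);g=c["color"].min(2).astype(int);x,y,z=W[...,0],W[...,1],W[...,2]
    roi=(x>400)&(x<750)&(y>-250)&(y<300)
    blk=rect(W,roi&(z>30)&(z<56)); pl=rect(W,roi&(z>36)&(z<56)&(g>120))
    return blk,pl
def rel(blk,pl):
    t=blk[2];R=np.array([[np.cos(t),-np.sin(t)],[np.sin(t),np.cos(t)]])
    return R.T@(pl[0]-blk[0]), pl[2]-t
E
python3 - <<'E'
from h import *
c=dict(np.load("top0.npz"))
b,p=measure(c);print(b,p,rel(b,p))
W=world(c)
for n,(u,v) in dict(far=(335,207),near=(400,215),nut=(437,210),gauge=(472,212),chuck=(250,200),round=(534,283)).items():
    u=int(u*.64);v=int(v*.64);q=W[v-3:v+4,u-3:u+4].reshape(-1,3);h=q[q[:,2]>np.nanmax(q[:,2])-5];print(n,h.mean(0).round(1))
k=c["color"][110:215,180:325,::-1]
cv2.imwrite("pics/crop.png",cv2.resize(k,None,fx=5.4,fy=5.4,interpolation=cv2.INTER_CUBIC))
E
```

```text
(array([553.56262207,  12.4964447 ]), (190.8170166015625, 280.53125), np.float64(-0.1223091351713066), np.float64(42.16492745094308)) (array([538.45489502,  37.79712677]), (94.44584655761719, 203.66302490234375), np.float64(-0.12331714164390117), np.float64(46.515821443577124)) (array([-18.08166057,  23.26846537]), np.float64(-0.0010080064725945803))
far [630.7 108.8  51.1]
near [616.9   5.5  54. ]
nut [625.6 -57.8  55.8]
gauge [ 619.6 -111.5   66.3]
chuck [643.2 246.7  60.3]
round [ 504.7 -204.7   68.2]
```

View pics/crop.png

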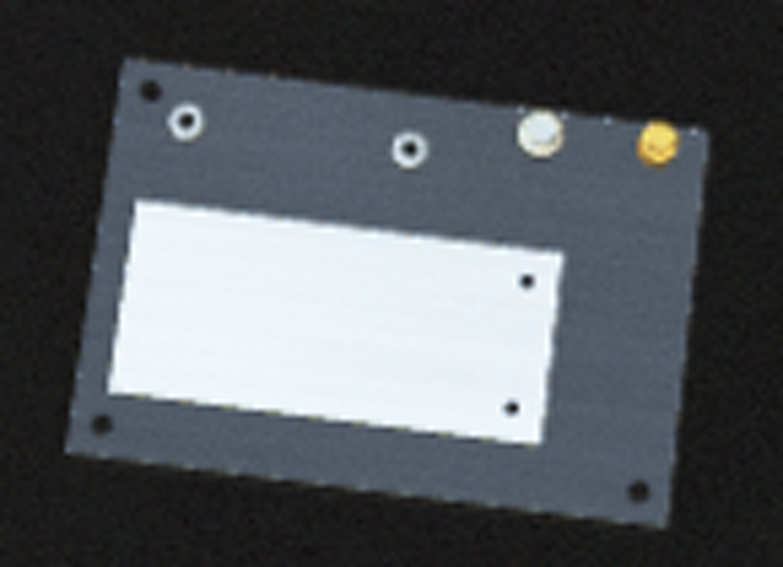

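The crop confirms the silver blank with its two hole marks at the right-hand end. The screw heads are at (186,121) and (409,148), the nut at (540,133) and the gauge pin at (657,142). The measured sizes, heights and screw positions all agree with the given geometry.

In the block frame the plate is at (-18, 23), turned about 0 rad, so it needs +30 mm in x and +47 mm in y. First I'll go to its right-hand end with the fingers shut.

move_arm:
  plan:
    - [[0,-0.031,-0.046,0.01,-0.12],[0,-0.077,-0.115,0.02,-0.3],[0,-0.116,-0.172,0.04,-0.48],[0,-0.155,-0.23,0.06,-0.66],[0,-0.193,-0.287,0.08,-0.84],[0,-0.232,-0.344,0.1,-1.0],[0,-0.265,-0.393,0.12,-1.096],[0,-0.295,-0.438,0.14,-1.096],[0,-0.3094,-0.4593,0.144,-1.096],[0,-0.3094,-0.4593,0.144,-1.096]]

```text
time: 1.35
eef_pos: [523.3, -87.5, 158.3]
tcp_rot: [[0.993, -0.117, -0.002], [-0.117, -0.993, 0.001], [-0.002, -0.001, -1.0]]
wrist_force: [-0.1, -0.3, 0.3]
gripper_width: 0.1
```

```bash
cat >> h.py <<'E'
def inblk(P,b):
    t=b[2];return np.array([[np.cos(t),np.sin(t)],[-np.sin(t),np.cos(t)]])@(np.array(P)[:2]-b[0])
B=(np.array([553.56,12.5]),None,-0.1223)
def st():
    s=r.sense();R=s["tcp_rot"];print("t",round(s["time"],2),"blk",inblk(s["eef_pos"],B).round(1),"z",s["eef_pos"][2].round(1),"yaw",np.arctan2(R[1,0],R[0,0]).round(4),"F",s["wrist_force"].round(1),"w",s["gripper_width"].round(1))
E
python3 -c "from h import *;st()"
```

```text
Traceback (most recent call last):
  File "h.py", line 31, in st
    s=r.sense();R=s["tcp_rot"];print("t",round(s["time"],2),"blk",inblk(s["eef_pos"],B).round(1),"z",s["eef_pos"][2].round(1),"yaw",np.arctan2(R[1,0],R[0,0]).round(4),"F",s["wrist_force"].round(1),"w",s["gripper_width"].round(1))
                                                                                                                                                                                                         ^^^^^^^^^^^^^^^^^^^^^^^^
AttributeError: 'float' object has no attribute 'round'
```

move_arm:
  plan:
    - [[0,0,0,0.005,0],[0,0,0,0.015,0],[0,0,0,0.025,0],[0,0,0,0.033,0],[0,0,0,0.038,0],[0,0,0,0.04,0],[0,0,0,0.041,0],[0,0,0,0.042,0],[0,0,0,0.042,0],[0,0,0,0.042,0]]

```text
time: 2.6
eef_pos: [522.9, -90.6, 118.0]
tcp_rot: [[0.993, -0.122, 0.0], [-0.122, -0.993, -0.0], [0.0, 0.0, -1.0]]
wrist_force: [-0.5, 0.0, 0.0]
gripper_width: -0.1
```

```bash
sed -i 's/s\["gripper_width"\].round(1)/round(float(s["gripper_width"]),1)/' h.py
python3 - <<'E'
from h import *
st(); c=r.capture("wrist"); d=r.capture("side")
cv2.imwrite("pics/ws.png",np.vstack([cv2.resize(c["color"],(400,300)),cv2.resize(d["color"][60:330,60:420],(400,300))])[:,:,::-1])
E
```

```text
t 2.6 blk [ -17.8 -106. ] z 118.0 yaw -0.1219 F [-0.5  0.   0. ] w -0.1
```

View pics/ws.png

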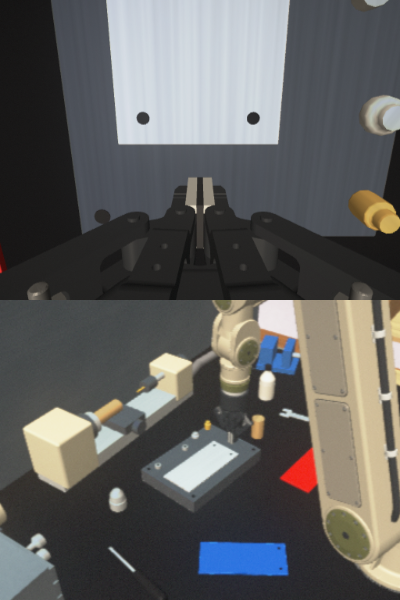

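The wrist view shows the shut fingers centred behind the plate's right-hand end, at (200,145). I'll lower 2.5 mm and push, stopping a little short.

move_arm:
  plan:
    - [[0,0,0,0.0025,0],[0,0,-0.002,0.0025,0],[0,0,-0.008,0.0025,0],[0,0,-0.014,0.0025,0],[0,0,-0.02,0.0025,0],[0,0,-0.026,0.0025,0],[0,0,-0.032,0.0025,0],[0,0,-0.038,0.0025,0],[0,0,-0.04,0.0025,0],[0,0,-0.04,0.0025,0]]

```text
time: 3.95
eef_pos: [527.7, -50.6, 115.4]
tcp_rot: [[0.993, -0.121, 0.0], [-0.121, -0.993, 0.0], [0.0, -0.0, -1.0]]
wrist_force: [0.5, -0.3, -0.8]
gripper_width: -0.0
```

Run:
```python
from h import *
st(); c=r.capture("top");b,p=measure(c);print(p,rel(B,p)); save(c,"t1")
```

```text
t 3.95 blk [-18.  -65.7] z 115.4 yaw -0.1216 F [ 0.5 -0.3 -0.8] w -0.0
(array([544.87145996,  91.07649994]), (94.08684539794922, 137.5791778564453), np.float64(-0.12581132516281457), np.float64(46.56292615439861)) (array([-18.20960998,  76.92962482]), np.float64(-0.003511325162814563))
```

The plate's left-hand end moved about 20.6 mm and the plate didn't turn, so it needs about 26 mm more. I'll then back off and rise.

move_arm:
  plan:
    - [[0,0,-0.006,0,0],[0,0,-0.012,0,0],[0,0,-0.018,0,0],[0,0,-0.023,0,0],[0,0,-0.026,0,0],[0,0,-0.026,0,0],[0,0,-0.026,0,0],[0,0,-0.02,0,0],[0,0,-0.008,0,0],[0,0,-0.004,0,0]]

```text
time: 5.25
eef_pos: [528.1, -48.0, 115.4]
tcp_rot: [[0.992, -0.123, 0.0], [-0.123, -0.992, -0.0], [0.0, 0.0, -1.0]]
wrist_force: [-0.6, -0.2, 0.2]
gripper_width: -0.2
```

Run:
```python
from h import *
st()
```

```text
t 5.25 blk [-17.9 -63.2] z 115.4 yaw -0.1233 F [-0.6 -0.2  0.2] w -0.2
```

move_arm:
  plan:
    - [[0,0,0,-0.025,0],[0,0,0,-0.05,-0.1],[0,-0.02,-0.025,-0.05,-0.28],[0,-0.04,-0.06,-0.05,-0.46],[0,-0.06,-0.095,-0.05,-0.64],[0,-0.074,-0.122,-0.05,-0.82],[0,-0.074,-0.122,-0.05,-1.0],[0,-0.074,-0.122,-0.05,-1.18],[0,-0.074,-0.122,-0.05,-1.36],[0,-0.074,-0.122,-0.05,-1.54]]

```text
time: 6.5
eef_pos: [469.6, 82.9, 165.4]
tcp_rot: [[0.147, 0.989, 0.0], [0.989, -0.147, 0.0], [0.0, 0.0, -1.0]]
wrist_force: [-0.3, -0.5, -0.3]
gripper_width: 0.4
```

Run:
```python
from h import *
st(); c=r.capture("top");b,p=measure(c);print(p,rel(B,p)); 
cv2.imwrite("pics/c2.png",cv2.resize(c["color"][100:230,160:340,::-1],None,fx=3,fy=3))
```

```text
t 6.5 blk [-92.   59.6] z 165.4 yaw 1.4235 F [-0.3 -0.5 -0.3] w 0.4
(array([536.05987549,  18.42210007]), (67.30773162841797, 94.66041564941406), np.float64(1.4883808121207593), np.float64(46.5206582779374)) (array([-18.091879  ,   3.74293217]), np.float64(1.6106808121207594))
```

View pics/c2.png

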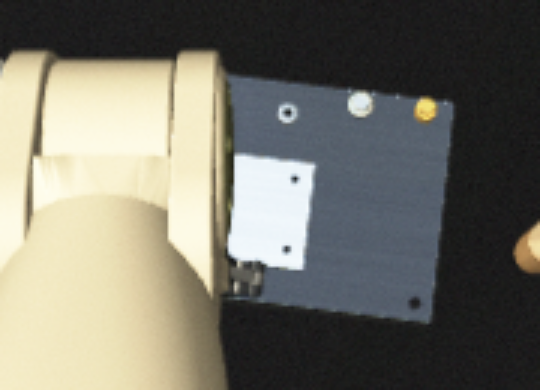

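The right-hand end is at about -28 to -30 mm in the block frame, as wanted. The arm hides the left-hand end. Next I'll push across towards the screw heads.

move_arm:
  plan:
    - [[0,0,0,0.015,-0.031],[0,0,0,0.03,-0.031],[0,0,0,0.04,-0.031],[0,0,0,0.047,-0.031],[0,0,0,0.05,-0.031],[0,0,0,0.05,-0.031],[0,0,0.004,0.05,-0.031],[0,0,0.01,0.05,-0.031],[0,0,0.012,0.05,-0.031],[0,0,0.012,0.05,-0.031]]

```text
time: 7.8
eef_pos: [481.7, 81.3, 115.4]
tcp_rot: [[0.122, 0.993, 0.0], [0.993, -0.122, -0.0], [-0.0, 0.0, -1.0]]
wrist_force: [-0.8, -0.1, -0.1]
gripper_width: -0.5
```

move_arm:
  plan:
    - [[0,0,0.005,0,0],[0,0,0.01,0,0],[0,0,0.015,0,0],[0,0,0.02,0,0],[0,0,0.024,0,0],[0,0,0.028,0,0],[0,0,0.031,0,0],[0,0,0.033,0,0],[0,0,0.034,0,0],[0,0,0.034,0,0]]

```text
time: 9.05
eef_pos: [515.3, 77.2, 115.4]
tcp_rot: [[0.122, 0.993, 0.0], [0.993, -0.122, -0.0], [-0.0, 0.0, -1.0]]
wrist_force: [-1.8, -0.3, -0.9]
gripper_width: 0.1
```

Run:
```python
from h import *
st(); c=r.capture("wrist"); d=r.capture("side")
cv2.imwrite("pics/ws2.png",np.vstack([cv2.resize(c["color"],(480,360)),cv2.resize(d["color"][150:270,160:320],(480,360))])[:,:,::-1][:, :])
```

```text
t 9.05 blk [-45.8  59.5] z 115.4 yaw 1.4489 F [-1.8 -0.3 -0.9] w 0.1
```

View pics/ws2.png

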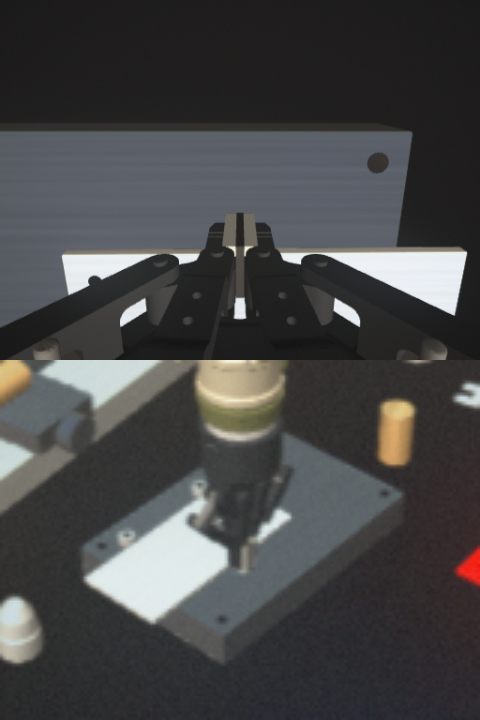

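The plate is just short of the screw heads, straight, and overhanging on the left. The wrist view shows the blank past the block's edge at (400,250)-(465,250). I'll close the gap in small steps, watching the force.

move_arm:
  plan:
    - [[0,0,0.0005,0,0],[0,0,0.001,0,0],[0,0,0.0015,0,0],[0,0,0.002,0,0],[0,0,0.0022,0,0],[0,0,0.0025,0,0],[0,0,0.0025,0,0],[0,0,0.0025,0,0],[0,0,0.0025,0,0],[0,0,0.0025,0,0]]

```text
time: 10.4
eef_pos: [517.6, 76.9, 115.4]
tcp_rot: [[0.121, 0.993, 0.0], [0.993, -0.121, -0.0], [-0.0, 0.0, -1.0]]
wrist_force: [-2.7, 1.5, -0.4]
gripper_width: 0.1
```

move_arm:
  plan:
    - [[0,0,0.0005,0,0],[0,0,0.001,0,0],[0,0,0.001,0,0],[0,0,0.0015,0,0],[0,0,0.0015,0,0],[0,0,0.0015,0,0],[0,0,0.0015,0,0],[0,0,0.0015,0,0],[0,0,0.0015,0,0],[0,0,0.0015,0,0]]

```text
time: 11.65
eef_pos: [518.0, 76.9, 115.2]
tcp_rot: [[0.121, 0.993, -0.002], [0.993, -0.121, 0.0], [-0.0, -0.002, -1.0]]
wrist_force: [-5.4, 1.9, 2.8]
gripper_width: 0.1
```

The advance has stalled at 5 N, so it's in contact. One more gentle millimetre will seat it against both heads, then I'll back off and rise.

move_arm:
  plan:
    - [[0,0,0.0005,0,0],[0,0,0.001,0,0],[0,0,0.0015,0,0],[0,0,0.0015,0,0],[0,0,0.0015,0,0],[0,0,0.0015,0,0],[0,0,0.0015,0,0],[0,0,0.0015,0,0],[0,0,0.0015,0,0],[0,0,0.0015,0,0]]

```text
time: 12.9
eef_pos: [518.4, 76.9, 115.1]
tcp_rot: [[0.121, 0.993, -0.004], [0.993, -0.121, 0.0], [-0.0, -0.004, -1.0]]
wrist_force: [-9.0, 1.9, 5.1]
gripper_width: 0.1
```

move_arm:
  plan:
    - [[0,0,-0.003,0,0],[0,0,-0.01,0,0],[0,0,-0.02,0,0],[0,0,-0.025,-0.02,0],[0,0,-0.03,-0.06,0],[0,-0.04,-0.03,-0.1,0],[0,-0.09,-0.03,-0.12,0],[0,-0.15,-0.03,-0.12,0],[0,-0.21,-0.03,-0.12,0],[0,-0.27,-0.03,-0.12,0]]

```text
time: 14.15
eef_pos: [457.5, -189.6, 235.9]
tcp_rot: [[0.121, 0.993, 0.002], [0.993, -0.121, -0.001], [-0.001, 0.002, -1.0]]
wrist_force: [0.2, -0.5, 0.4]
gripper_width: 0.0
```

Run:
```python
from h import *
st(); c=r.capture("top");b,p=measure(c);print(b,p,rel(B,p)); 
# direct: plate extents in block frame from bright pixels at plate height
W=world(c);g=c["color"].min(2).astype(int);m=(g>120)&(W[...,2]>36)&(W[...,2]<50)&(W[...,0]>400)&(W[...,0]<680)&(abs(W[...,1])<250)
Q=(W[m][:,:2]-B[0])@np.array([[np.cos(B[2]),-np.sin(B[2])],[np.sin(B[2]),np.cos(B[2])]])
print(np.percentile(Q[:,1],[.3,99.7]).round(1))
cv2.imwrite("pics/c3.png",cv2.resize(c["color"][95:225,150:350,::-1],None,fx=4,fy=4,interpolation=cv2.INTER_CUBIC))
```

```text
t 14.15 blk [ -70.7 -212.3] z 235.9 yaw 1.4491 F [ 0.2 -0.5  0.4] w 0.0
(array([555.85992432,  28.67098999]), (191.65565490722656, 312.728515625), np.float64(-0.12218250186147284), np.float64(41.995876564764785)) (array([575.87011719,  81.97874451]), (95.20974731445312, 201.9476318359375), np.float64(-0.12115971484482735), np.float64(46.561356130246395)) (array([13.66739196, 71.6815155 ]), np.float64(0.0011402851551726573))
[-59.9 171.9]
```

View pics/c3.png

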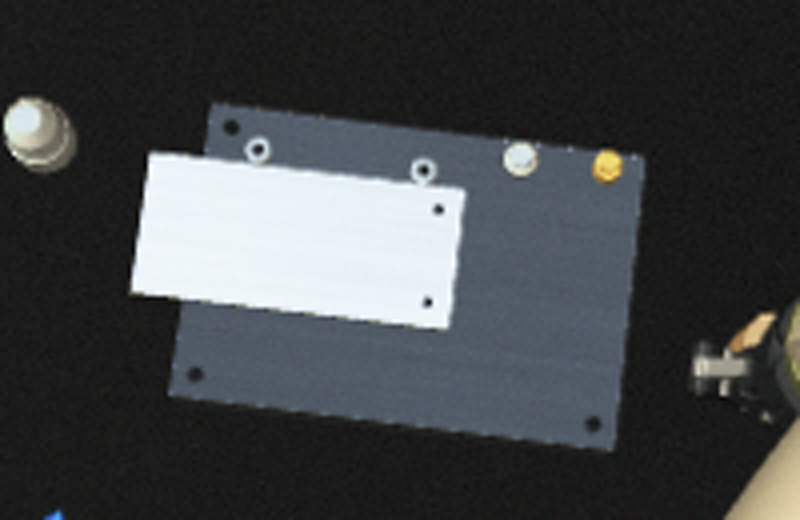

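The picture shows the blank's long edge touching both heads, at (258,152) and (424,172), with the left-hand end overhanging at (150,153)-(131,293). The nut, pin and chuck haven't moved, and the hand is clear. Overhang is about 31.7 mm and the plate is turned 0.001 rad against the block, both within tolerance, so I'm handing in.

```bash
python3 -c "
from h import *
st();print(r.hand_in())"
```

```text
t 14.2 blk [ -70. -219.] z 235.9 yaw 1.443 F [ 0.3 -5.1  0.5] w 0.2
the job is handed in; nothing more can be done
None
```

The blank is in position and the job was handed in at about 14 s; `hand_in` gives no verdict, so I can't confirm a pass. I pushed it with closed fingertips, about 47 mm along its length and then across onto the screw heads. It seated at about 9 N, and I then withdrew the hand.

The last top-camera checks, in the block's frame:

| Check | Measured | Allowed |
|---|---|---|
| Overhang of left-hand end | about 31.7 mm | 25 to 35 mm |
| Plate centre x | 13.7 mm | 8.5 to 15.5 mm |
| Turn against the block | 0.001 rad | under 0.05 rad |

- **Disagreements:** The overhang came out at 30 to 33 mm depending on the method. The x reading is 1.7 mm beyond the ideal 12 mm, probably from blurred edges merging with the screw heads. Plate top height read a steady 46.5 mm, so it appeared to lie flat.
- **Bystanders:** In the last picture the nut, pin and chuck looked unmoved. I did not check the round stock, oil bottle, wrench and screwdriver again; the push stayed clear of them.
- **At hand-in:** The wrist showed about 5 N, and the arm had moved about 7 mm since the reading 0.05 s before. I put this down to the arm still settling, since the fingertips were about 160 mm up with nothing in reach. I did not verify it.

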